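Nudge the bearing into its seat and swing the keeper over it

TASK

Push the small bearing with the blue plug, which lies loose on top of the aluminium block, across the block's face until it drops into the round seat and lies flat and flush; then push the yellow keeper arm by its red pin all the way round to its stop, so that it covers the bearing. Only nudge the bearing with the fingertips, never pick it up, and leave everything else where it is.

Things in the scene. Friction and masses are not known exactly. Their poses are not given: they have to be found in the camera images.
- nest: Aluminium block fixed to the bench, 165 x 140 x 28 mm (own x, y, z), flat top 28 mm above the bench. Its origin is on the underside directly below the centre of the seat, not at the block's middle: the block runs from x -95 to +70 mm and y -70 to +70 mm in its own axes. The keeper's pivot is at own (0, +44) mm. The bearing starts on the top face on the -x side of the seat.
- seat (a point): Centre of the round seat, at the level of the block's top face. The seat is a blind round recess 46 mm in diameter and 12 mm deep, with a small chamfered rim; so the bearing has 2 mm of play all round. Axes parallel to the block's. The keeper cannot close over it while the bearing stands proud.
- bearing: Small sealed ball bearing, a disc 42 mm in diameter and 12 mm thick, about 70 g: steel outer ring, black seal, blue dust plug filling the bore. Loose, lies flat on the block's top face at the start. Origin at the centre of its underside, z its axis.
- bearing_center (a point): Centre of the small bearing, half-way up: 6 mm above the block's face while it lies on it, 6 mm below the face when it is seated (top flush with the face).
- keeper (a joint): Angle (rad) of the keeper: flat yellow arm, 14 x 5 mm, swinging level 2 mm above the block's face about a vertical pivot (head 18 mm wide, 10 mm high) at the block's own (0, +44) mm. 0 = at its stop, arm along the block's -y, pin over the seat's centre; it opens counter-clockwise from above, pin towards +x, to 1.95. Starts open. Light friction (under 1 N at the pin), stays where left.
- keeper_pin (a point): Middle of the red upright pin on the keeper, 44 mm from the pivot axis: 10 mm in diameter, from 7 to 32 mm above the block's face (this point 19.5 mm above it). In the block's axes the pin is at pivot + 44 mm x (sin q, -cos q) for keeper angle q.
- sleeve: Bystander: brass spacer sleeve standing on the block near its +x, -y corner, 22 mm in diameter and 30 mm tall. Origin at the centre of its underside.
- big_bearing: Bystander: larger bearing with an orange plug, 62 mm in diameter and 16 mm thick, flat on the bench beyond the block's +x edge. Origin at the centre of its underside.
- screwdriver: Bystander: screwdriver with red handle, 190 mm long, up to about 30 mm thick, lying on the bench beside the block's -y edge. Origin under its middle, x along it.
- multimeter: Bystander: yellow multimeter lying flat, 180 x 88 x 44 mm, to the robot's right. Origin at the centre of its underside.
- spool: Bystander: grey wire spool standing on end, 52 mm in diameter, 46 mm tall, to the robot's left. Origin at the centre of its underside.
- drive: Bystander: black servo drive standing upright, 130 x 55 x 163 mm, to the robot's right. Origin at the centre of its underside.
- can: Bystander: green can with a yellow label and white lid, 60 mm in diameter, 130 mm tall, to the robot's left. Origin at the centre of its underside.

How it is judged:
On the way, in this order (a step that is already met when the one before it is completed fails the run):
1. the small bearing has dropped flat into the seat while the keeper is still open (horizontal distance between bearing_center and seat below 0.004 m and z of bearing_center in the frame of seat below -0.004 m and angle between bearing's own z axis and vertical below 0.06 rad and value of joint keeper above 0.6 rad), for 0.2 s.
2. the keeper is swung to its stop over the bearing (value of joint keeper below 0.12 rad), for 0.2 s.
At the end, for the whole second after the job is handed in: The small bearing lies in the seat, within 4 mm of its centre sideways, its top no more than 2 mm above the face, tilted less than 0.06 rad and at rest; the keeper is within 0.12 rad of its stop (horizontal distance between bearing_center and seat below 0.004 m and z of bearing_center in the frame of seat below -0.004 m and angle between bearing's own z axis and vertical below 0.06 rad and value of joint keeper below 0.12 rad and linear speed of bearing below 0.01 m/s); the robot touches nothing.
It fails at once if the small bearing is lifted more than 6 mm off the block's face (z of bearing_center in the frame of seat above 0.012 m).
It fails at once if a bystander (sleeve, large bearing, screwdriver, multimeter, spool, drive or can) is shifted by more than 15 mm (distance of any of sleeve, big_bearing, screwdriver, multimeter, spool, drive, can from where it was at the start of the episode above 0.015 m).
It also fails if it takes over 48 s, if anything falls off the work surface, if the arm or the gripper's body presses on something with over 40 N, if the wrist force passes 120 N, or if a joint passes its speed limit or range.

ROBOT

A 7-joint arm with a two-finger parallel gripper is mounted at the origin on the work surface. World frame = base frame: x ahead of the robot, y to its left, z up, the work surface at z = 0. Lengths are in m, angles in rad, forces in N, time in s.
With the tool pointing down it reaches from about 0.425 to 0.925 m from the base axis. Payload 6.8 kg.
Tool frame: the origin (TCP) lies midway between the tips of the shut fingers; the grasp point (between the pads) lies 19 mm behind it; y points along the fingers, z is the direction in which the jaws open and shut, and the axes are right-handed (so a half turn about y gives the same grasp; the last joint's range is limited). The gripper opens to 85 mm and grips with 20 to 120 N. Pads are 22 mm wide; open, the fingers measure 114 mm over their backs; the gripper's body (76 mm by 85 mm) begins 54 mm behind the grasp point. The pads swing forward as they close: fully open they stand 13 mm farther back than shut.
Start: joints at [0.996, 0.477, 0.022, 1.555, -0.011, 1.109, -0.083], TCP at [0.304, -0.603, 0.231] pointing down, gripper open.
Joint ranges: [-2.96, 2.96], [-0.34, 2.1], [-1.41, 1.46], [0.24, 2.44], [-1.37, 4.51], [0.17, 1.92], [-2.96, 2.96]. Speed limits (rad/s): [2.39, 2.39, 3.14, 3.14, 3.14, 3.14, 3.14].

INTERFACE

Orientations are given as a unit quaternion [w, x, y, z].
In Python, from station import bot gives the robot as it stands. The module is installed in compiled form; this text tells all that it offers.
- The arm moves only by the shell command python3 -m crank 'ROWS' [FORCE]. ROWS is JSON, a list of rows, each an object with "linear": the shift along the tool's x, y, z in m, a list of three; "dr": the turn, a rotation vector about the tool's x, y, z in degrees, a list of three; "hand": the gripper command: -1 is shut, 1 is fully open, values between are in proportion. A call has 1 to 10 rows; each row is the pose to reach, as a shift and turn from the pose commanded when the call began, along the tool's axes at that moment; what a row does not reach only later rows make up. A row lasts 1/12 s, in which the tool goes at most 41.7 mm and 7.16 degrees, less where a joint would pass 70% of its speed; a pose out of reach is approached as far as the arm can. A call with a gripper value outside its range is refused whole. The fingers move at their own pace and stop on an object; FORCE is the grip in N (left out, the last holds). Time passes only in rows, so rows that repeat a pose let the fingers close. It gives the time, the measured TCP pose, the force and the opening at its end, in the units of the state.
- bot.get_obs(): the state, without advancing time (a new reading comes with each control period).
- bot.read_camera(name): name is "scene" or "top"; returns the picture (420x560x3 uint8, blue, green, red); there is no depth.
- bot.camera_params(name): a dict with "K" (3x3 intrinsics, pixels), "R" (3x3) and "t" (3): a world point X has camera coordinates R X + t. Camera axes: x right, y down, z forward; pixel columns grow to the right and rows downward; lengths in m; the calibration is good to about 2 mm. A picture is of the moment at which its call begins. camera_params takes no time and is no camera call.
- bot.hand_in(): hands the job in, once; it reports no verdict.
Trained networks look in the newest picture that a camera, given by its name, has taken for a name from the list of things; names that differ only in an ending like _2 or _b are one class to them, and where a whole thing is asked for, a point or a joint stands for the part that bears it (a point fixed in the world has none). Each returns a list of dicts, best first, with "score" (0 to 1); they miss things now and then, are a little off and sometimes report something else, mostly with a low value. They report only what shows in the picture. A call takes as long as a camera call.
- bot.search_frame(camera, target): "extent" ([left, top, right, bottom] in pixels, round what is visible of it).
- bot.cut_out(camera, target): "pixels" (420x560 bool, what is visible of it) and "extent" ([left, top, right, bottom] in pixels, round what is visible of it).
- bot.place_of(camera, target): "xy" ([column, row] in pixels: a listed point, or the origin of a listed thing).
The state is a dict: "t": time; "q": joint angles; "joint_vel": joint speeds; "joint_torque": joint torques, N m; "eef_pos": TCP position; "tool_rot": TCP orientation; "contact_force": force on the tool from outside, world axes, zero at the start; "torque": the same for the moment, N m; "gripper_width": opening from 0.0 (shut) to 1.0 (fully open).
Only numpy, scipy, OpenCV 4.12 (cv2) and the standard library are available. Lean on these libraries where they do the work, as an engineer would, in place of code of your own. Each camera call takes 0.05 s, during which the arm holds its last target. There are 200 camera calls.

## Working session

There is one attempt and no reset: what is moved stays moved. The work goes in short steps, Python scripts to look and compute and a shell command to move; the robot and the scene stay as the last step left them, time stands still between calls to the robot, and variables do not carry over. Pictures are saved under pics/ and viewed, about 8 in all and at most 12, crops included, and the job is handed in when it is done.

```bash
mkdir -p pics; cat > h.py <<'E'
import numpy as np, cv2
from station import bot
from scipy.spatial.transform import Rotation as Ro
def ray(cam,uv,z):
    p=bot.camera_params(cam);K,R,t=[np.array(p[k]) for k in "KRt"]
    d=R.T@np.linalg.inv(K)@np.array([uv[0],uv[1],1.]);c=-R.T@t
    return c+d*(z-c[2])/d[2]
def proj(cam,X):
    p=bot.camera_params(cam);K,R,t=[np.array(p[k]) for k in "KRt"]
    x=K@(R@np.array(X)+t);return x[:2]/x[2]
def tool():
    o=bot.get_obs();w,x,y,z=o["tool_rot"];return np.array(o["eef_pos"]),Ro.from_quat([x,y,z,w]).as_matrix(),o
E
python3 - <<'E'
from h import *
for c in("scene","top"):
    im=bot.read_camera(c);cv2.imwrite(f"pics/{c}0.png",cv2.resize(im,(784,588)))
    p=bot.camera_params(c);print(c,-np.array(p["R"]).T@np.array(p["t"]))
    for n,z in(("seat",.028),("bearing",.028),("bearing_center",.034),("keeper_pin",.0475),("nest",0),("sleeve",.028),("big_bearing",0),("screwdriver",0)):
        for d in bot.place_of(c,n)[:2]: print(c,n,np.round(d["xy"],1),round(d["score"],2),np.round(ray(c,d["xy"],z)[:2],4))
p,R,o=tool();print(p,R.round(3),o["gripper_width"],o["t"],o["contact_force"])
E
```

```text
scene [ 1.00756894 -0.78991846  0.86117162]
scene seat [291.1 221.8] 0.94 [0.5656 0.0312]
scene bearing [260.6 225.5] 0.71 [ 0.5034 -0.0195]
scene bearing_center [263.5 225.3] 0.46 [ 0.5131 -0.0208]
scene bearing_center [299.1 139.4] 0.35 [0.4018 0.3866]
scene keeper_pin [300.3 204.8] 0.72 [0.565  0.0831]
scene keeper_pin [291.5 225.3] 0.62 [0.5832 0.0008]
scene nest [286.7 231.8] 0.83 [0.5595 0.0185]
scene sleeve [312.3 233.7] 0.41 [0.6342 0.0173]
scene big_bearing [332.6 233.6] 0.96 [0.668  0.0703]
scene screwdriver [286.  263.2] 0.92 [ 0.6126 -0.0813]
top [ 0.47944441 -0.00584846  1.04675329]
top seat [274.5 199. ] 0.86 [0.5664 0.0201]
top bearing [287.  221.2] 0.72 [ 0.5117 -0.0115]
top bearing [268.9 200.9] 0.26 [0.5615 0.0339]
top bearing_center [288.8 225.6] 0.57 [ 0.5008 -0.016 ]
top keeper_pin [244.4 197.1] 0.68 [0.5686 0.0929]
top nest [274.9 203.5] 0.64 [0.5573 0.0197]
top sleeve [277.5 170.7] 0.42 [0.6372 0.0136]
top big_bearing [248.7 165.3] 0.95 [0.6547 0.088 ]
top screwdriver [309.7 180.9] 0.56 [ 0.6162 -0.0685]
[ 0.30377403 -0.60282841  0.23132473] [[-0.893  0.     0.45 ]
 [-0.45  -0.    -0.893]
 [-0.    -1.     0.   ]] 0.9976928346707689 0.9 [0.57356086 0.46766324 0.08506306]
```

View pics/top0.png

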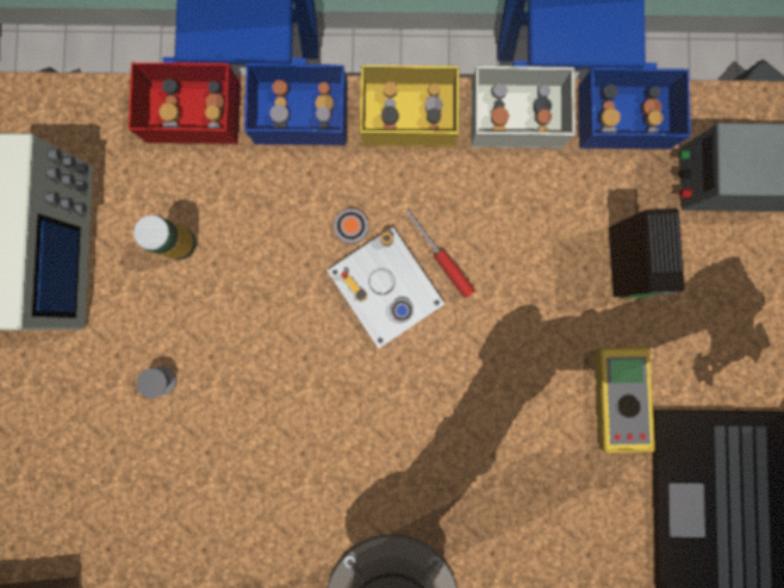

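```bash
python3 - <<'E'
from h import *
im=bot.read_camera("top");cv2.imwrite("pics/topc.png",cv2.resize(im[130:270,190:360],None,fx=4.2,fy=4.2,interpolation=cv2.INTER_CUBIC))
im=bot.read_camera("scene");cv2.imwrite("pics/scenec.png",cv2.resize(im[150:290,210:380],None,fx=4.2,fy=4.2,interpolation=cv2.INTER_CUBIC))
E
```

```text
(no output)
```

View pics/topc.png

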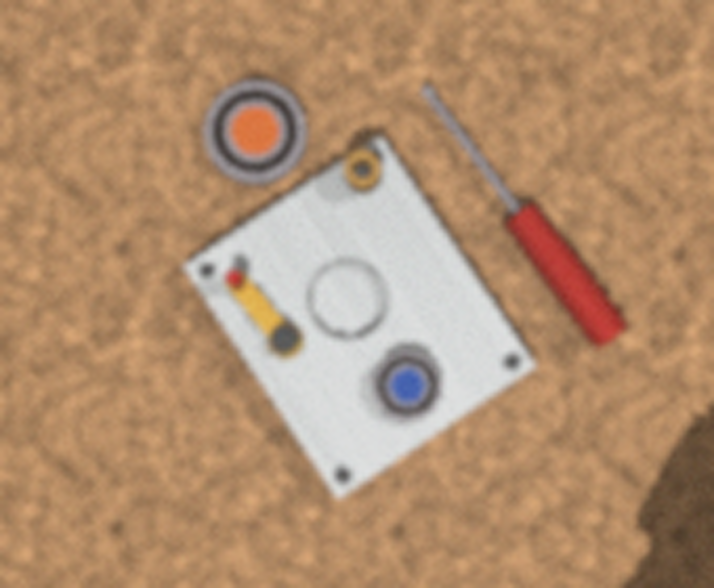

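View pics/scenec.png

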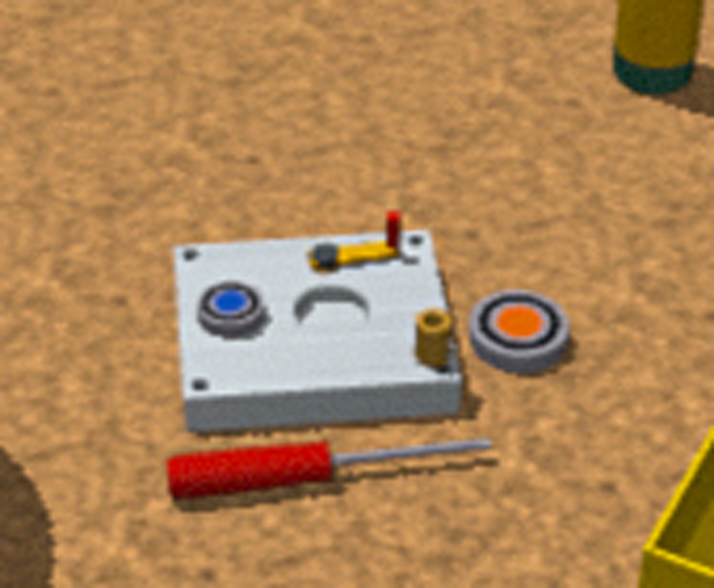

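Top crop: the seat is at crop (347,298), the blue plug at (407,385), and the red pin's top at (236,278). The block's corners are at (383,137), (185,265), (338,498) and (535,367). The scene view agrees. Next I'll fit the block pose from both cameras.

```bash
cat > fit.py <<'E'
from h import *
from scipy.optimize import least_squares
f=lambda p,o:(np.array(p)+.5)/4.2-.5+np.array(o)
T=lambda *p:f(p,(190,130));S=lambda *p:f(p,(210,150))
obs=[("top",T(185,265),(70,70,28)),("top",T(383,137),(70,-70,28)),("top",T(338,498),(-95,70,28)),("top",T(535,367),(-95,-70,28)),("top",T(347,298),(0,0,28)),("top",T(285,338),(0,44,38)),
("scene",S(176,246),(-95,70,28)),("scene",S(432,230),(70,70,28)),("scene",S(460,372),(70,-70,28)),("scene",S(186,402),(-95,-70,28)),("scene",S(325,256),(0,44,38))]
def W(v,p): c,s=np.cos(v[2]),np.sin(v[2]);x,y,z=np.array(p)/1e3;return np.array([v[0]+c*x-s*y,v[1]+s*x+c*y,z])
def run(sel):
    ob=[o for o in obs if o[0] in sel]
    r=least_squares(lambda v:np.concatenate([proj(c,W(v,p))-uv for c,uv,p in ob]),[.56,.02,.6],loss="soft_l1")
    return r.x,np.abs(r.fun).max()
if __name__=="__main__":
    for s in(("top",),("scene",),("top","scene")): print(s,run(s))
    v,_=run(("top","scene"));c,s=np.cos(v[2]),np.sin(v[2]);B=np.array([[c,s],[-s,c]])
    for n,cam,uv,z in(("bear","top",T(407,385),.040),("bear","scene",S(230,301),.040),("pintop","top",T(236,275),.060),("pintop","scene",S(394,213),.060),("sleeve","top",T(362,168),.058),("sleeve","scene",S(433,318),.058)):
        w=ray(cam,uv,z)[:2];print(n,cam,w.round(4),"block mm",(B@(w-v[:2])*1e3).round(1))
E
python3 fit.py
```

```text
('top',) (array([0.56229208, 0.02490846, 0.59351031]), np.float64(0.3418255811332074))
('scene',) (array([0.56364576, 0.02335744, 0.60561534]), np.float64(1.8539618513480889))
('top', 'scene') (array([0.56258072, 0.02472111, 0.59779627]), np.float64(1.5449877806121606))
bear top [ 0.5111 -0.0102] block mm [-62.2   0.1]
bear scene [ 0.5108 -0.0121] block mm [-63.5  -1.2]
pintop top [0.5723 0.0884] block mm [43.9 47.1]
pintop scene [0.5705 0.09  ] block mm [43.3 49.5]
sleeve top [0.6352 0.0171] block mm [ 55.7 -47.2]
sleeve scene [0.635  0.0159] block mm [ 54.9 -48. ]
```

```bash
cat > go.py <<'E'
import sys
from fit import *
# target in block mm (x,y), world z(m); prints tool-axes shift
v=np.array([.5625,.0247,.5965])
def rep():
    p,R,o=tool();c,s=np.cos(v[2]),np.sin(v[2]);B=np.array([[c,s],[-s,c]])
    print("block mm",(B@(p[:2]-v[:2])*1e3).round(1),"z",p[2].round(4),"w",round(o["gripper_width"],3),"F",np.round(o["contact_force"],1),"t",o["t"],"toolx yaw-180",np.degrees(np.arctan2(-R[1,0],-R[0,0])).round(2),"vs",np.degrees(v[2]).round(2))
    return p,R
if __name__=="__main__":
    p,R=rep();x,y,z=map(float,sys.argv[1:4]);t=W(v,(x,y,0));t[2]=z
    print("shift tool",(R.T@(t-p)).round(4))
E
python3 go.py -105 0 .231
```

```text
block mm [-566.6 -373.8] z 0.2313 w 1.0 F [ 0.1  0.2 -0.1] t 1.0 toolx yaw-180 26.74 vs 34.18
shift tool [-4.093e-01  3.000e-04 -4.304e-01]
```

```bash
L='{"linear":[-0.4093,0,-0.4304],"dr":[0,-7.4,0],"hand":-0.4}'; true
python3 -m crank '[{"linear":[-0.02,0,-0.021],"dr":[0,-2,0],"hand":-0.4},{"linear":[-0.046,0,-0.048],"dr":[0,-5,0],"hand":-0.4},{"linear":[-0.073,0,-0.077],"dr":[0,-7.4,0],"hand":-0.4},{"linear":[-0.1,0,-0.105],"dr":[0,-7.4,0],"hand":-0.4},{"linear":[-0.127,0,-0.134],"dr":[0,-7.4,0],"hand":-0.4},{"linear":[-0.154,0,-0.162],"dr":[0,-7.4,0],"hand":-0.4},{"linear":[-0.181,0,-0.19],"dr":[0,-7.4,0],"hand":-0.4},{"linear":[-0.208,0,-0.219],"dr":[0,-7.4,0],"hand":-0.4},{"linear":[-0.235,0,-0.247],"dr":[0,-7.4,0],"hand":-0.4},{"linear":[-0.255,0,-0.268],"dr":[0,-7.4,0],"hand":-0.4}]'
python3 go.py -105 0 .231
```

```text
t: 1.83
eef_pos: [0.4117, -0.2454, 0.2317]
tool_rot: [-0.209, 0.208, -0.676, 0.676]
contact_force: [0.4, 0.0, -0.1]
gripper_width: 0.3
block mm [-276.4 -138.8] z 0.2317 w 0.3 F [ 0.4  0.  -0.1] t 1.8333 toolx yaw-180 34.29 vs 34.18
shift tool [-0.1717  0.0008 -0.1384]
```

```bash
python3 -m crank '[{"linear":[-0.027,0,-0.022],"dr":[0,0,0],"hand":-0.4},{"linear":[-0.056,0,-0.045],"dr":[0,0,0],"hand":-0.4},{"linear":[-0.085,0,-0.068],"dr":[0,0,0],"hand":-0.4},{"linear":[-0.114,0.02,-0.091],"dr":[0,0,0],"hand":-0.4},{"linear":[-0.14,0.05,-0.113],"dr":[0,0,0],"hand":-0.4},{"linear":[-0.157,0.085,-0.127],"dr":[0,0,0],"hand":-0.4},{"linear":[-0.157,0.12,-0.127],"dr":[0,0,0],"hand":-0.4},{"linear":[-0.157,0.14,-0.127],"dr":[0,0,0],"hand":-0.4},{"linear":[-0.157,0.14,-0.127],"dr":[0,0,0],"hand":-0.4},{"linear":[-0.157,0.14,-0.127],"dr":[0,0,0],"hand":-0.4}]'
python3 go.py -105 0 .031
```

```text
t: 2.67
eef_pos: [0.4691, -0.0555, 0.091]
tool_rot: [0.207, -0.208, 0.676, -0.676]
contact_force: [0.5, -0.5, -0.3]
gripper_width: 0.3
block mm [-122.3  -13.8] z 0.091 w 0.3 F [ 0.5 -0.5 -0.3] t 2.6667 toolx yaw-180 34.15 vs 34.18
shift tool [-0.0174  0.06   -0.0138]
```

```bash
python3 -m crank '[{"linear":[-0.006,0.01,-0.007],"dr":[0,0,0],"hand":-0.4},{"linear":[-0.012,0.03,-0.0138],"dr":[0,0,0],"hand":-0.4},{"linear":[-0.012,0.048,-0.0138],"dr":[0,0,0],"hand":-0.4},{"linear":[-0.012,0.06,-0.0138],"dr":[0,0,0],"hand":-0.4},{"linear":[-0.012,0.06,-0.0138],"dr":[0,0,0],"hand":-0.4},{"linear":[-0.012,0.06,-0.0138],"dr":[0,0,0],"hand":-0.4}]'
cat > look.py <<'E'
import sys
from go import *
a=bot.read_camera("top")[150:250,220:320];b=bot.read_camera("scene")[170:270,220:320]
cv2.imwrite(sys.argv[1],cv2.resize(np.hstack([a,b]),None,fx=4,fy=4,interpolation=cv2.INTER_CUBIC));rep()
E
python3 look.py pics/p1.png
```

```text
t: 3.17
eef_pos: [0.4729, -0.0378, 0.0327]
tool_rot: [-0.208, 0.207, -0.676, 0.676]
contact_force: [0.1, -0.3, 1.0]
gripper_width: 0.3
block mm [-108.9   -1.5] z 0.033 w 0.298 F [-0.2 -1.   1. ] t 3.2667 toolx yaw-180 34.09 vs 34.18
```

View pics/p1.png

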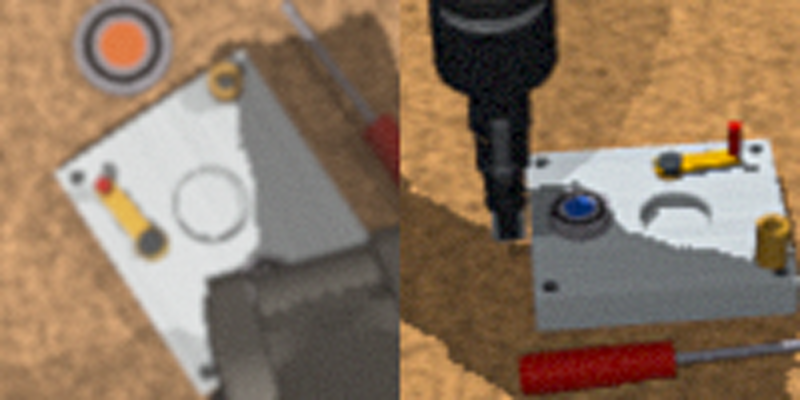

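In p1 the fingers stand behind the bearing, just off the block's -x edge, and the bearing, pin and sleeve haven't moved. I'll start pushing.

```bash
python3 -m crank '[{"linear":[-0.004,0.002,-0.001],"dr":[0,0,0],"hand":-0.4},{"linear":[-0.01,0.002,-0.001],"dr":[0,0,0],"hand":-0.4},{"linear":[-0.016,0.002,-0.001],"dr":[0,0,0],"hand":-0.4},{"linear":[-0.022,0.002,-0.001],"dr":[0,0,0],"hand":-0.4},{"linear":[-0.028,0.002,-0.001],"dr":[0,0,0],"hand":-0.4},{"linear":[-0.034,0.002,-0.001],"dr":[0,0,0],"hand":-0.4},{"linear":[-0.04,0.002,-0.001],"dr":[0,0,0],"hand":-0.4},{"linear":[-0.046,0.002,-0.001],"dr":[0,0,0],"hand":-0.4},{"linear":[-0.05,0.002,-0.001],"dr":[0,0,0],"hand":-0.4},{"linear":[-0.05,0.002,-0.001],"dr":[0,0,0],"hand":-0.4}]'
python3 look.py pics/p2.png
python3 - <<'E'
from go import *
c,s=np.cos(v[2]),np.sin(v[2]);B=np.array([[c,s],[-s,c]])
for cam in("top","scene"):
  im=bot.read_camera(cam);h=cv2.cvtColor(im,cv2.COLOR_BGR2HSV);m=cv2.inRange(h,(105,130,40),(130,255,255));m[:150]=0;m[250:]=0;m[:,:220]=0;m[:,330:]=0
  M=cv2.moments(m,True)
  if M["m00"]>5: uv=(M["m10"]/M["m00"],M["m01"]/M["m00"]);print(cam,M["m00"],uv,(B@(ray(cam,uv,.04)[:2]-v[:2])*1e3).round(1))
  for d in bot.place_of(cam,"bearing_center")[:1]: print(d["score"],(B@(ray(cam,d["xy"],.034)[:2]-v[:2])*1e3).round(1))
E
```

```text
t: 4.1
eef_pos: [0.5136, -0.0075, 0.0294]
tool_rot: [0.208, -0.207, 0.676, -0.676]
contact_force: [-0.1, -0.8, 0.1]
gripper_width: 0.303
block mm [-59.8   0.7] z 0.0292 w 0.302 F [ 0.  -0.7  0. ] t 4.2 toolx yaw-180 34.16 vs 34.18
scene 28.0 (276.75, 220.17857142857142) [-31.4  -0.1]
0.69 [-34.   13.2]
```

View pics/p2.png

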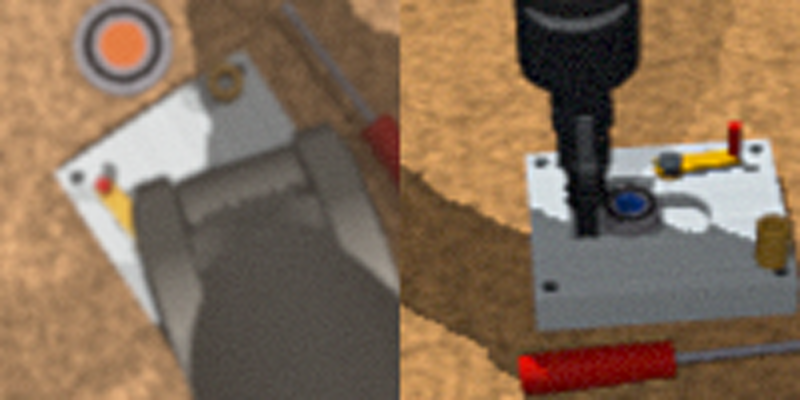

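In p2's scene half the plug is at (632,202), ahead of the fingers at block (-31, 0) mm. The tool is 29 mm behind it, as modelled. I'll continue slowly.

```bash
python3 -m crank '[{"linear":[-0.003,0,0],"dr":[0,0,0],"hand":-0.4},{"linear":[-0.006,0,0],"dr":[0,0,0],"hand":-0.4},{"linear":[-0.009,0,0],"dr":[0,0,0],"hand":-0.4},{"linear":[-0.012,0,0],"dr":[0,0,0],"hand":-0.4},{"linear":[-0.015,0,0],"dr":[0,0,0],"hand":-0.4},{"linear":[-0.018,0,0],"dr":[0,0,0],"hand":-0.4},{"linear":[-0.021,0,0],"dr":[0,0,0],"hand":-0.4},{"linear":[-0.024,0,0],"dr":[0,0,0],"hand":-0.4},{"linear":[-0.027,0,0],"dr":[0,0,0],"hand":-0.4},{"linear":[-0.029,0,0],"dr":[0,0,0],"hand":-0.4}]'
python3 look.py pics/p3.png
```

```text
t: 5.23
eef_pos: [0.5371, 0.0082, 0.0294]
tool_rot: [0.208, -0.207, 0.676, -0.676]
contact_force: [1.1, -0.6, -0.1]
gripper_width: 0.302
block mm [-30.3   0.7] z 0.0294 w 0.296 F [ 0.1 -0.7  0.6] t 5.3333 toolx yaw-180 34.16 vs 34.18
```

View pics/p3.png

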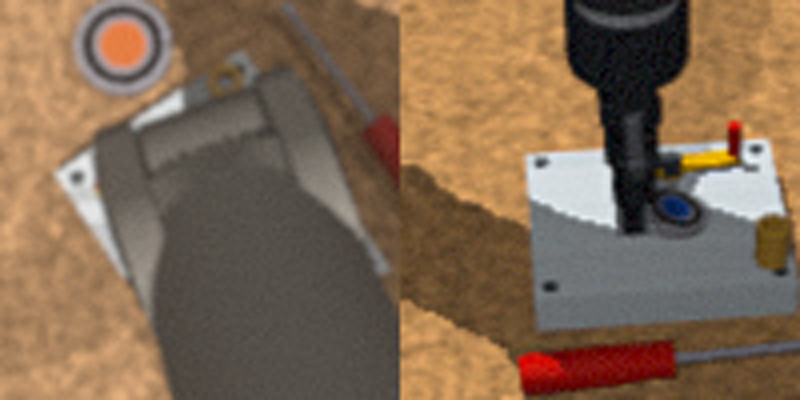

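In p3 the bearing, plug at (677,207), is tilted: its leading edge is in the seat and its rear edge is still on the rim. It needs a few more mm.

```bash
python3 -m crank '[{"linear":[-0.001,0,0],"dr":[0,0,0],"hand":-0.4},{"linear":[-0.002,0,0],"dr":[0,0,0],"hand":-0.4},{"linear":[-0.003,0,0],"dr":[0,0,0],"hand":-0.4},{"linear":[-0.003,0,0],"dr":[0,0,0],"hand":-0.4},{"linear":[-0.003,0,0],"dr":[0,0,0],"hand":-0.4}]'
python3 look.py pics/p4.png
```

```text
t: 5.75
eef_pos: [0.5391, 0.0095, 0.0293]
tool_rot: [-0.208, 0.208, -0.676, 0.676]
contact_force: [-0.8, 0.7, -1.0]
gripper_width: 0.299
block mm [-28.    0.6] z 0.0293 w 0.301 F [-0.5  0.3  0.3] t 5.85 toolx yaw-180 34.14 vs 34.18
```

View pics/p4.png

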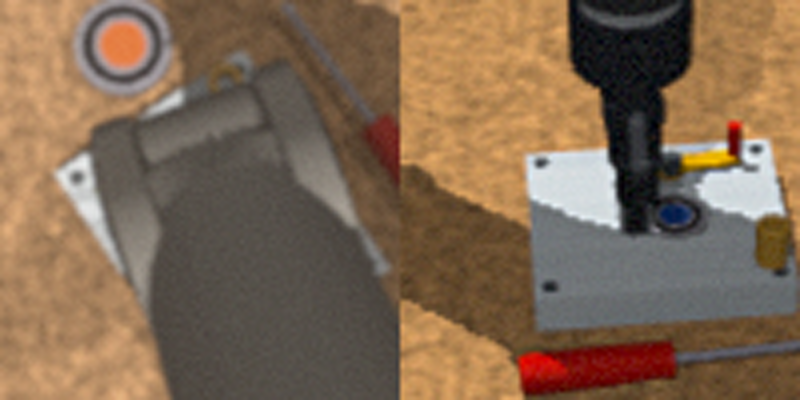

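In p4 the bearing looks level in the seat, plug at (676,214). I'll back off, lift, shut the fingers, and check the bearing from a clear position before swinging the keeper.

```bash
python3 -m crank '[{"linear":[0.006,0,0],"dr":[0,0,0],"hand":-0.4},{"linear":[0.012,-0.005,0],"dr":[0,0,0],"hand":-0.4},{"linear":[0.012,-0.03,0],"dr":[0,0,0],"hand":-0.4},{"linear":[0.012,-0.06,0],"dr":[0,7,0],"hand":-0.6},{"linear":[0.012,-0.085,0],"dr":[0,14,0],"hand":-1},{"linear":[0,-0.09,-0.005],"dr":[0,21,0],"hand":-1},{"linear":[-0.02,-0.09,-0.015],"dr":[0,28,0],"hand":-1},{"linear":[-0.045,-0.09,-0.03],"dr":[0,35,0],"hand":-1},{"linear":[-0.07,-0.09,-0.045],"dr":[0,42,0],"hand":-1},{"linear":[-0.09,-0.09,-0.06],"dr":[0,45,0],"hand":-1}]'
python3 go.py 69.6 60.6 .119
python3 - <<'E'
from go import *
print(np.round(bot.get_obs()["q"],2))
E
```

```text
t: 6.68
eef_pos: [0.5803, 0.1108, 0.1199]
tool_rot: [-0.069, 0.069, 0.704, -0.704]
contact_force: [0.0, -1.1, 0.2]
gripper_width: -0.002
block mm [63.1 61.2] z 0.1199 w -0.002 F [ 0.  -1.1  0.2] t 6.6833 toolx yaw-180 -11.23 vs 34.18
shift tool [-0.005   0.0009 -0.0042]
[-0.19  0.47 -0.14  1.85  0.09  0.82 -2.14]
```

```bash
python3 -m crank '[{"linear":[-0.003,0,-0.003],"dr":[0,0,0],"hand":-1},{"linear":[-0.003,0,-0.003],"dr":[0,0,0],"hand":-1},{"linear":[-0.003,0,-0.003],"dr":[0,0,0],"hand":-1}]'
python3 go.py 69.6 60.6 .040; python3 look.py pics/p5.png
```

```text
t: 6.93
eef_pos: [0.5828, 0.1109, 0.1192]
tool_rot: [0.067, -0.067, -0.704, 0.704]
contact_force: [0.4, -0.2, 0.3]
gripper_width: 0.0
block mm [65.2 59.9] z 0.1192 w 0.0 F [ 0.4 -0.2  0.3] t 6.9333 toolx yaw-180 -10.83 vs 34.18
shift tool [-0.0027  0.0792 -0.0037]
block mm [64.6 59.1] z 0.1192 w 0.003 F [ 0.4 -0.3 -0.1] t 7.0333 toolx yaw-180 -10.96 vs 34.18
```

View pics/p5.png

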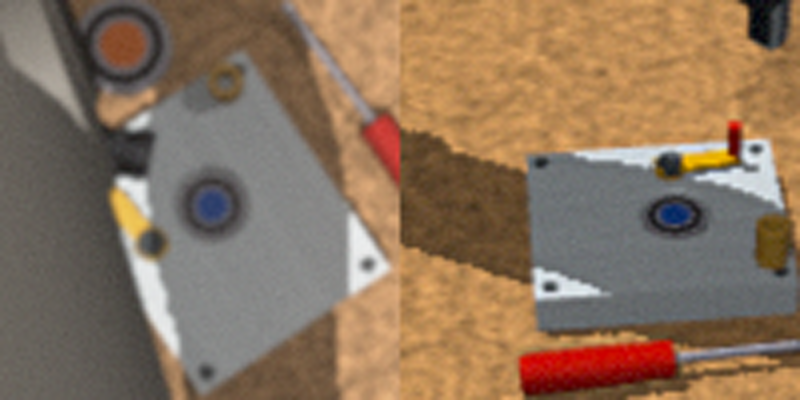

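In p5 the bearing sits flat and concentric in the seat (plug at (211,204) in the top half, (674,214) in the scene half), and the keeper is still open. I'll lower the shut fingers outside the pin.

```bash
python3 -m crank '[{"linear":[-0.003,0,-0.007],"dr":[0,0,0],"hand":-1},{"linear":[-0.003,0.02,-0.007],"dr":[0,0,0],"hand":-1},{"linear":[-0.003,0.045,-0.007],"dr":[0,0,0],"hand":-1},{"linear":[-0.003,0.065,-0.007],"dr":[0,0,0],"hand":-1},{"linear":[-0.003,0.078,-0.007],"dr":[0,0,0],"hand":-1},{"linear":[-0.003,0.078,-0.007],"dr":[0,0,0],"hand":-1},{"linear":[-0.003,0.078,-0.007],"dr":[0,0,0],"hand":-1}]'
python3 go.py 17 8 .040; python3 look.py pics/p6.png
```

```text
t: 7.62
eef_pos: [0.5874, 0.118, 0.0411]
tool_rot: [0.067, -0.067, -0.704, 0.704]
contact_force: [0.3, -0.2, 0.4]
gripper_width: -0.004
block mm [73.1 63.2] z 0.0411 w -0.004 F [ 0.3 -0.2  0.4] t 7.6167 toolx yaw-180 -10.88 vs 34.18
shift tool [0.0005 0.0011 0.0787]
block mm [74.3 62.9] z 0.0425 w 0.002 F [ 0.7 -1.1  0.2] t 7.7167 toolx yaw-180 -10.88 vs 34.18
```

View pics/p6.png

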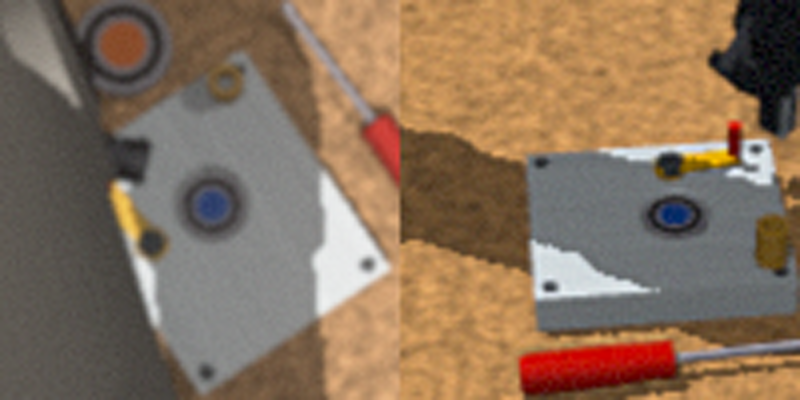

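In p6 the fingertips are at (778,130) in the scene half, outside the pin at (735,137). I'll push diagonally along tool +z.

```bash
python3 -m crank '[{"linear":[0,0,0.005],"dr":[0,0,0],"hand":-1},{"linear":[0,0,0.011],"dr":[0,0,0],"hand":-1},{"linear":[0,0,0.017],"dr":[0,0,0],"hand":-1},{"linear":[0,0,0.024],"dr":[0,0,0],"hand":-1},{"linear":[0,0,0.031],"dr":[0,0,0],"hand":-1},{"linear":[0,0,0.038],"dr":[0,0,0],"hand":-1},{"linear":[0,0,0.045],"dr":[0,0,0],"hand":-1},{"linear":[0,0,0.052],"dr":[0,0,0],"hand":-1},{"linear":[0,0,0.058],"dr":[0,0,0],"hand":-1},{"linear":[0,0,0.063],"dr":[0,0,0],"hand":-1}]'
python3 go.py 19 9 .040; python3 look.py pics/p7.png
```

```text
t: 8.55
eef_pos: [0.5909, 0.0551, 0.0464]
tool_rot: [-0.057, 0.078, 0.706, -0.702]
contact_force: [26.4, -6.7, -1.6]
gripper_width: 0.004
block mm [40.6  9.2] z 0.0464 w 0.004 F [26.4 -6.7 -1.6] t 8.55 toolx yaw-180 -10.96 vs 34.18
shift tool [0.0152 0.0058 0.0155]
block mm [37.8  7.3] z 0.0463 w 0.001 F [ 26.6 -10.2  -1.3] t 8.65 toolx yaw-180 -11.12 vs 34.18
```

View pics/p7.png

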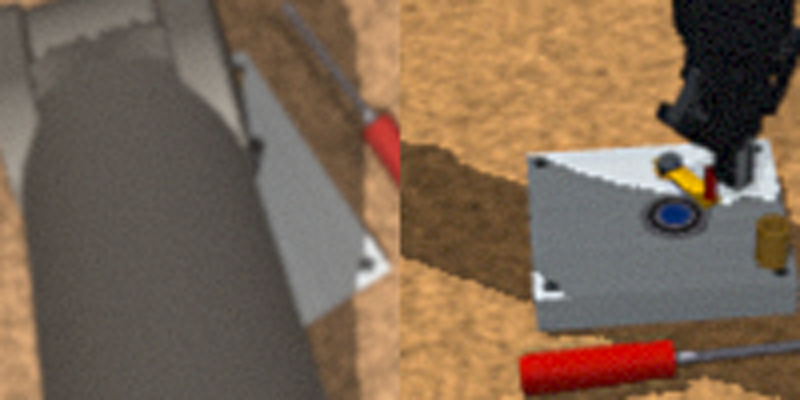

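In p7 the keeper is about half closed. The wrist reads 27 N along the fingers' side axis, and the tool has been pushed about 14 mm sideways. I'll measure the pin before moving on.

```bash
python3 - <<'E'
from go import *
c,s=np.cos(v[2]),np.sin(v[2]);B=np.array([[c,s],[-s,c]])
im=bot.read_camera("scene");print(np.round(bot.get_obs()["q"],3))
for q in np.arange(.2,1.3,.1):
    for z in(.060,.040): print(round(q,1),z,(proj("scene",W(v,(44*np.sin(q),44-44*np.cos(q),z*1e3)))).round(1))
p,R,o=tool()
print("tip proj",[proj("scene",p+R@np.array([a,0,b])).round(1) for a in(-.011,.011) for b in(-.0145,.0145)], R.round(3))
a=cv2.resize(im[185:235,260:330],None,fx=10,fy=10,interpolation=cv2.INTER_CUBIC);cv2.imwrite("pics/p8.png",cv2.convertScaleAbs(a,alpha=1.6,beta=15))
E
```

```text
[-0.102  0.565 -0.123  1.909  0.119  0.648 -2.065]
0.2 0.06 [292.2 213.1]
0.2 0.04 [292.2 219. ]
0.3 0.06 [293.9 212.7]
0.3 0.04 [293.8 218.6]
0.4 0.06 [295.4 212.3]
0.4 0.04 [295.3 218.1]
0.5 0.06 [296.9 211.7]
0.5 0.04 [296.8 217.5]
0.6 0.06 [298.2 211. ]
0.6 0.04 [298.1 216.9]
0.7 0.06 [299.5 210.3]
0.7 0.04 [299.3 216.1]
0.8 0.06 [300.6 209.4]
0.8 0.04 [300.4 215.3]
0.9 0.06 [301.5 208.5]
0.9 0.04 [301.4 214.4]
1.0 0.06 [302.4 207.6]
1.0 0.04 [302.2 213.4]
1.1 0.06 [303.  206.6]
1.1 0.04 [302.9 212.4]
1.2 0.06 [303.5 205.6]
1.2 0.04 [303.4 211.4]
tip proj [array([309.9, 213.7]), array([303. , 219.4]), array([303.3, 210.3]), array([296.3, 216. ])] [[-0.981  0.027 -0.193]
 [ 0.193 -0.001 -0.981]
 [-0.027 -1.    -0.005]]
```

View pics/p8.png

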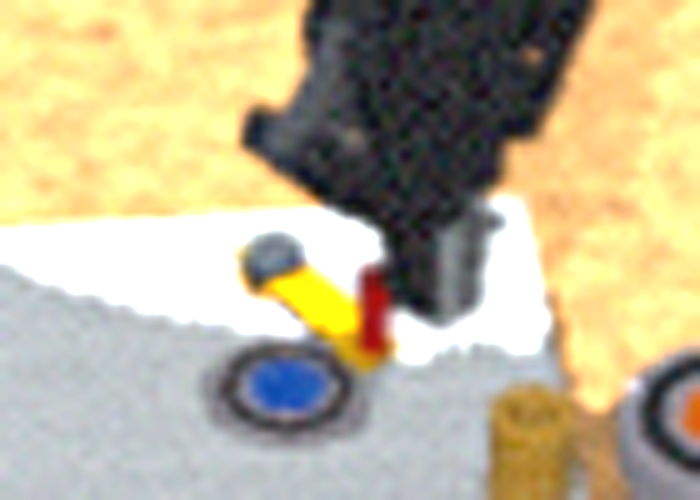

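The pin is at about q = 0.55, stuck on the finger's corner: it didn't slide along the face, so it forced the arm sideways. I'll back off to release it, re-centre, and push along the pin's own arc.

```bash
python3 -m crank '[{"linear":[-0.006,0,-0.005],"dr":[0,0,0],"hand":-1},{"linear":[-0.008,0,-0.012],"dr":[0,0,0],"hand":-1},{"linear":[-0.006,0,-0.02],"dr":[0,0,0],"hand":-1},{"linear":[0,0,-0.02],"dr":[0,0,0],"hand":-1},{"linear":[0,0,-0.02],"dr":[0,0,0],"hand":-1},{"linear":[0,0,-0.02],"dr":[0,0,0],"hand":-1}]'
python3 go.py 19 9 .040; python3 - <<'E'
from go import *
im=bot.read_camera("scene")
a=cv2.resize(im[185:235,260:330],None,fx=10,fy=10,interpolation=cv2.INTER_CUBIC);cv2.imwrite("pics/p9.png",cv2.convertScaleAbs(a,alpha=1.6,beta=15))
E
```

```text
t: 9.2
eef_pos: [0.5931, 0.0785, 0.0463]
tool_rot: [-0.057, 0.076, 0.707, -0.701]
contact_force: [26.9, 4.0, -6.1]
gripper_width: -0.001
block mm [55.5 27.3] z 0.0463 w -0.001 F [26.9  4.  -6.1] t 9.2 toolx yaw-180 -10.85 vs 34.18
shift tool [0.0131 0.0055 0.0388]
```

View pics/p9.png

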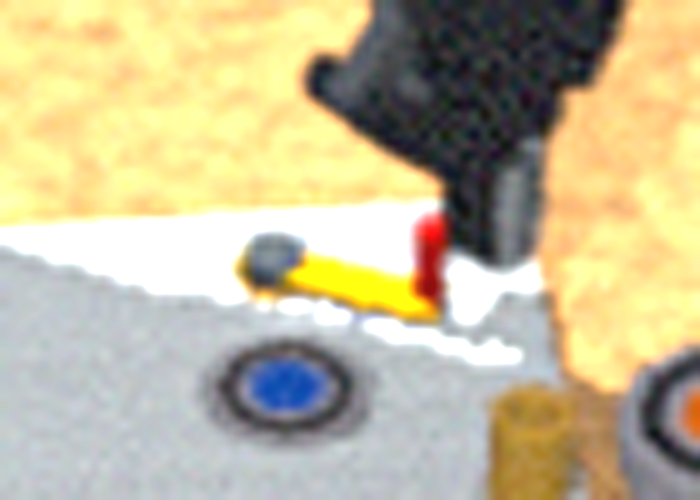

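```bash
python3 -m crank '[{"linear":[-0.008,0,0],"dr":[0,0,0],"hand":-1},{"linear":[-0.016,0,0],"dr":[0,0,0],"hand":-1},{"linear":[-0.022,0,-0.004],"dr":[0,0,0],"hand":-1},{"linear":[-0.022,0,-0.008],"dr":[0,0,0],"hand":-1},{"linear":[-0.022,0,-0.008],"dr":[0,0,0],"hand":-1}]'
python3 go.py 19 9 .040; python3 - <<'E'
from go import *
im=bot.read_camera("scene")
a=cv2.resize(im[165:235,260:350],None,fx=8,fy=8,interpolation=cv2.INTER_CUBIC);cv2.imwrite("pics/p10.png",cv2.convertScaleAbs(a,alpha=1.6,beta=15))
E
```

```text
t: 9.67
eef_pos: [0.6021, 0.0807, 0.0409]
tool_rot: [-0.067, 0.066, 0.704, -0.704]
contact_force: [0.2, 0.2, -0.4]
gripper_width: -0.002
block mm [64.2 24.1] z 0.0409 w -0.002 F [ 0.2  0.2 -0.4] t 9.6667 toolx yaw-180 -10.82 vs 34.18
shift tool [0.0213 0.0009 0.0427]
```

The viewer limit is reached, so I'll go on by measurement. The tool is free again (0 N). New plan: lift, half open, and cage the pin between the flat pads, then follow its arc. First I'll lift and measure the pin by colour.

```bash
python3 -m crank '[{"linear":[-0.004,-0.01,-0.006],"dr":[0,0,0],"hand":-1},{"linear":[-0.004,-0.035,-0.006],"dr":[0,0,0],"hand":-1},{"linear":[-0.004,-0.065,-0.006],"dr":[0,0,0],"hand":-0.5},{"linear":[-0.004,-0.08,-0.006],"dr":[0,0,0],"hand":0},{"linear":[-0.004,-0.08,-0.006],"dr":[0,0,0],"hand":0},{"linear":[-0.004,-0.08,-0.006],"dr":[0,0,0],"hand":0}]'
cat > kq.py <<'E'
from go import *
c,s=np.cos(v[2]),np.sin(v[2]);B=np.array([[c,s],[-s,c]])
pin=lambda q,z:W(v,(44*np.sin(q),44-44*np.cos(q),z))
def kq():
    for cam in("scene","top"):
        im=bot.read_camera(cam);h=cv2.cvtColor(im,cv2.COLOR_BGR2HSV)
        red=cv2.inRange(h,(0,150,50),(8,255,255))|cv2.inRange(h,(172,150,50),(180,255,255));yel=cv2.inRange(h,(20,150,60),(34,255,255))
        reg=np.zeros_like(red);pc=[proj(cam,pin(q,z)) for q in np.arange(0,2,.1) for z in(30,60)]+[proj(cam,W(v,(0,44,35)))]
        cv2.fillConvexPoly(reg,cv2.convexHull(np.array(pc,np.float32)).astype(int),255);reg=cv2.dilate(reg,np.ones((5,5)))
        for n,m,zz,r in(("red",red,47.5,44),("yellow",yel,35,22)):
            M=cv2.moments(m&reg,True)
            if M["m00"]<3: print(cam,n,"unseen");continue
            uv=np.array([M["m10"],M["m01"]])/M["m00"]
            xy=B@(ray(cam,uv,zz/1e3)[:2]-v[:2])*1e3-[0,44]
            print(cam,n,M["m00"],"px",uv.round(1),"rel pivot",xy.round(1),"q",np.arctan2(xy[0],-xy[1]).round(3))
if __name__=="__main__": kq();rep()
E
python3 kq.py
```

```text
t: 10.22
eef_pos: [0.6075, 0.0851, 0.1219]
tool_rot: [-0.066, 0.067, 0.704, -0.704]
contact_force: [0.5, -0.5, -0.5]
gripper_width: 0.498
scene red 17.0 px [302.5 210.8] rel pivot [ 37.9 -21.9] q 1.048
scene yellow 51.0 px [295.3 213.5] rel pivot [ 19.8 -16.5] q 0.876
top red unseen
top yellow unseen
block mm [70.1 25.1] z 0.1201 w 0.5 F [0.2 0.2 0.6] t 10.3167 toolx yaw-180 -10.84 vs 34.18
```

```bash
python3 go.py 29.2 16.6 .120
```

```text
block mm [70.1 25.1] z 0.1201 w 0.5 F [0.2 0.2 0.6] t 10.3167 toolx yaw-180 -10.84 vs 34.18
shift tool [0.0229 0.0002 0.035 ]
```

```bash
python3 -m crank '[{"linear":[0.008,0,0.012],"dr":[0,0,0],"hand":0},{"linear":[0.016,0,0.024],"dr":[0,0,0],"hand":0},{"linear":[0.0225,0,0.0345],"dr":[0,0,0],"hand":0},{"linear":[0.0225,0,0.0345],"dr":[0,0,0],"hand":0},{"linear":[0.0225,0.02,0.0345],"dr":[0,0,0],"hand":0},{"linear":[0.0225,0.04,0.0345],"dr":[0,0,0],"hand":0},{"linear":[0.0225,0.06,0.0345],"dr":[0,0,0],"hand":0},{"linear":[0.0225,0.075,0.0345],"dr":[0,0,0],"hand":0},{"linear":[0.0225,0.082,0.0345],"dr":[0,0,0],"hand":0},{"linear":[0.0225,0.082,0.0345],"dr":[0,0,0],"hand":0}]'
python3 kq.py
```

```text
t: 11.15
eef_pos: [0.5779, 0.0556, 0.0373]
tool_rot: [0.068, -0.066, -0.704, 0.704]
contact_force: [-0.4, -0.6, -0.1]
gripper_width: 0.504
scene red 25.0 px [302.9 209.9] rel pivot [ 39.3 -18.6] q 1.129
scene yellow 16.0 px [299.8 214.9] rel pivot [ 30.7 -23.4] q 0.919
top red unseen
top yellow unseen
block mm [31.4 16.1] z 0.0395 w 0.501 F [ 0.7 -0.1 -0.5] t 11.25 toolx yaw-180 -10.84 vs 34.18
```

```bash
python3 -m crank '[{"linear":[-0.001,0,0.004],"dr":[0,0,0],"hand":0},{"linear":[-0.002,0,0.009],"dr":[0,0,0],"hand":0},{"linear":[-0.002,0,0.014],"dr":[0,0,0],"hand":0},{"linear":[-0.002,0,0.019],"dr":[0,0,0],"hand":0},{"linear":[-0.001,0,0.024],"dr":[0,0,0],"hand":0},{"linear":[0,0,0.028],"dr":[0,0,0],"hand":0},{"linear":[0.002,0,0.032],"dr":[0,0,0],"hand":0},{"linear":[0.004,0,0.036],"dr":[0,0,0],"hand":0},{"linear":[0.006,0,0.04],"dr":[0,0,0],"hand":0},{"linear":[0.008,0,0.043],"dr":[0,0,0],"hand":0}]'
python3 kq.py
```

```text
t: 12.08
eef_pos: [0.5627, 0.0141, 0.0393]
tool_rot: [0.067, -0.067, -0.704, 0.704]
contact_force: [1.1, 0.4, 1.0]
gripper_width: 0.499
scene red 29.0 px [291.7 216. ] rel pivot [  7.6 -40. ] q 0.187
scene yellow 31.0 px [288.3 216.5] rel pivot [  0.2 -26.7] q 0.008
top red unseen
top yellow unseen
block mm [-6.3 -8.9] z 0.0391 w 0.501 F [0.5 0.7 0.1] t 12.1833 toolx yaw-180 -10.89 vs 34.18
```

```bash
python3 -m crank '[{"linear":[0.001,0,0.002],"dr":[0,0,0],"hand":0},{"linear":[0.002,0,0.004],"dr":[0,0,0],"hand":0},{"linear":[0.003,0,0.006],"dr":[0,0,0],"hand":0},{"linear":[0.003,0,0.006],"dr":[0,0,0],"hand":0}]'
python3 kq.py
```

```text
t: 12.52
eef_pos: [0.5583, 0.0095, 0.0391]
tool_rot: [-0.067, 0.066, 0.704, -0.704]
contact_force: [-1.8, 1.4, -0.4]
gripper_width: 0.5
scene red 27.0 px [289.  216.4] rel pivot [  0.6 -41. ] q 0.015
scene yellow 17.0 px [286.8 217.2] rel pivot [ -4.  -29.3] q -0.134
top red unseen
top yellow unseen
block mm [-11.6 -10.7] z 0.0392 w 0.499 F [-1.2  1.2 -0.2] t 12.6167 toolx yaw-180 -10.85 vs 34.18
```

```bash
python3 -m crank '[{"linear":[0.001,0,0.002],"dr":[0,0,0],"hand":0},{"linear":[0.002,0,0.004],"dr":[0,0,0],"hand":0},{"linear":[0.002,0,0.004],"dr":[0,0,0],"hand":0},{"linear":[0.002,0,0.004],"dr":[0,0,0],"hand":0}]'
python3 kq.py
```

```text
t: 12.95
eef_pos: [0.5582, 0.0087, 0.0395]
tool_rot: [-0.065, 0.067, 0.705, -0.703]
contact_force: [3.5, 8.0, -5.8]
gripper_width: 0.496
scene red 27.0 px [289.  216.7] rel pivot [  0.6 -42.2] q 0.014
scene yellow 19.0 px [287.1 217.7] rel pivot [ -3.5 -31.4] q -0.113
top red unseen
top yellow unseen
block mm [-12.5 -10.8] z 0.0395 w 0.502 F [ 4.6  7.1 -4.9] t 13.05 toolx yaw-180 -10.73 vs 34.18
```

The keeper is at its stop (9 N reaction). I'll centre the cage to clear the pin, lift straight up, and check.

```bash
python3 -m crank '[{"linear":[-0.001,0,-0.005],"dr":[0,0,0],"hand":0},{"linear":[-0.001,0,-0.012],"dr":[0,0,0],"hand":0},{"linear":[-0.001,0,-0.018],"dr":[0,0,0],"hand":0},{"linear":[-0.001,-0.005,-0.018],"dr":[0,0,0],"hand":0},{"linear":[-0.001,-0.025,-0.018],"dr":[0,0,0],"hand":0},{"linear":[-0.001,-0.055,-0.018],"dr":[0,0,0],"hand":0},{"linear":[-0.001,-0.085,-0.018],"dr":[0,0,0],"hand":0},{"linear":[0.01,-0.12,-0.025],"dr":[0,0,0],"hand":0},{"linear":[0.035,-0.14,-0.05],"dr":[0,0,0],"hand":0},{"linear":[0.06,-0.14,-0.075],"dr":[0,0,0],"hand":0}]'
python3 -m crank '[{"linear":[0.03,0,-0.03],"dr":[0,0,0],"hand":0},{"linear":[0.06,0,-0.06],"dr":[0,0,0],"hand":0},{"linear":[0.09,0,-0.09],"dr":[0,0,0],"hand":0},{"linear":[0.11,0,-0.11],"dr":[0,0,0],"hand":0},{"linear":[0.11,0,-0.11],"dr":[0,0,0],"hand":0},{"linear":[0.11,0,-0.11],"dr":[0,0,0],"hand":0}]'
python3 kq.py; python3 - <<'E'
from kq import *
for cam in("top","scene"):
  im=bot.read_camera(cam);h=cv2.cvtColor(im,cv2.COLOR_BGR2HSV);m=cv2.inRange(h,(105,110,40),(130,255,255));m[:170]=0;m[240:]=0;m[:,:240]=0;m[:,:]*= (np.arange(560)<320).astype(np.uint8)
  M=cv2.moments(m,True);print(cam,"blue px",M["m00"])
  x,y,w,hh=cv2.boundingRect(m);print((x,y,w,hh),"bbox centre block mm",(B@(ray(cam,(x+w/2-.5,y+hh/2-.5),.028)[:2]-v[:2])*1e3).round(1) if w else "")
  for n,z,old in(("sleeve",.028,(55,-47)),("big_bearing",0,None),("screwdriver",0,None),("bearing",.016,(0,0))):
    for d in bot.place_of(cam,n)[:1]: print(cam,n,round(d["score"],2),np.round(d["xy"],1),ray(cam,d["xy"],z)[:2].round(3),"block",(B@(ray(cam,d["xy"],z)[:2]-v[:2])*1e3).round(1))
E
```

```text
t: 13.88
eef_pos: [0.5144, 0.0904, 0.1845]
tool_rot: [-0.065, 0.072, 0.704, -0.703]
contact_force: [1.2, 1.0, 0.2]
gripper_width: 0.502
t: 14.38
eef_pos: [0.4233, 0.2207, 0.1798]
tool_rot: [-0.065, 0.066, 0.704, -0.704]
contact_force: [-0.1, -0.3, 0.0]
gripper_width: 0.501
scene red 20.0 px [288.6 217.6] rel pivot [ -0.7 -45.4] q -0.016
scene yellow 16.0 px [286.6 216.4] rel pivot [ -4.3 -26.1] q -0.165
top red 4.0 px [271.8 200. ] rel pivot [  0.7 -42.5] q 0.015
top yellow 20.0 px [265.  205.6] rel pivot [ -0.5 -21.3] q -0.021
block mm [ -5.1 237.7] z 0.1795 w 0.499 F [ 0.6 -0.2  0.3] t 14.4833 toolx yaw-180 -10.92 vs 34.18
top blue px 0.0
(0, 0, 0, 0) bbox centre block mm 
top sleeve 0.44 [273.9 201.9] [0.559 0.022] block [-4.5 -0.8]
top bearing 0.49 [273.3 199.5] [0.566 0.023] block [ 2.3 -3.1]
scene blue px 16.0
(285, 222, 8, 4) bbox centre block mm [-1.2 -2.4]
scene sleeve 0.58 [312.  232.3] [0.631 0.022] block [ 55.1 -41.2]
scene big_bearing 0.74 [333.7 234.9] [0.673 0.067] block [115.  -26.7]
scene screwdriver 0.87 [285.8 264.2] [ 0.614 -0.084] block [ -18.9 -119.1]
scene bearing 0.68 [288.  226.8] [0.562 0.022] block [-2.4 -1.8]
```

Both cameras put the keeper at 0 ± 0.02 rad (red pin), the bearing within measurement error of the seat centre, and the sleeve, big bearing and screwdriver essentially where they were. The arm is clear, so I'll hand in.

```bash
python3 -c "
from station import bot
print(bot.hand_in())"
```

```text
the job is handed in; nothing more can be done
None
```

The bearing is in the seat and the keeper is at its stop over it. I handed the job in at about 15 s; `hand_in()` reports no verdict.

**What I did:** I pushed the bearing about 62 mm across the face with the fingers part-open behind it. It tipped on the rim, and 3 mm more dropped it flat and centred while the keeper was still open. I then swung the keeper to its stop by the pin, which pushed back with about 9 N, and moved the arm clear.

**What went wrong:** The first keeper push, with shut fingers, caught the pin on a finger corner. That forced the arm about 14 mm sideways at about 27 N, and backing off dragged the keeper from about 0.55 to 1.05 rad. I freed it, put the part-open fingers around the pin, and that push worked.

**Last checks:**
- **Keeper:** the red pin gave 0.015 rad (top) and -0.016 rad (scene). The yellow arm gave -0.02 from the top but -0.165 from the scene camera. I discounted that one because its visible patch was small and partly hidden.
- **Bearing:** estimates were 2.7 to 3.9 mm from the seat centre, close to measurement error; the last clear picture before closing showed it flat and concentric. Flushness was not measured separately.
- **Bystanders:** the scene camera found the sleeve, big bearing and screwdriver within 2 pixels of the start. The top camera found neither the big bearing nor the screwdriver, and its low-score "sleeve" report fell on the seat. I did not re-measure the multimeter, spool, drive or can.
- **Contact:** the wrist force was near zero with the arm well away from the block.

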